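Lock the pigment canister onto the mixer

ROBOT

A 6-joint arm with a two-finger parallel gripper is mounted at the origin on the work surface. World frame = base frame: x ahead of the robot, y to its left, z up, the work surface at z = 0. Lengths are in m, angles in degrees, forces in N, time in s.
With the tool pointing down it reaches from about 0.4 to 0.825 m from the base axis. Payload 7 kg.
Tool frame: the origin (TCP) lies between the finger pads; the fingertips stand 22 mm ahead of it and the grasp point (between the pads) lies 3 mm ahead of it; z points along the fingers, y is the line along which they close (so a half turn about z gives the same grasp; the last joint's range is limited). The gripper opens to 88 mm and grips with 3 to 60 N. Pads are 19 mm wide; open, the fingers measure 130 mm over their backs; the gripper's body (78 mm by 193 mm) begins 47 mm behind the grasp point.
Start: joints at [83.428, 20.546, 0.682, 0, -70.136, -16.507], TCP at [0.265, 0.621, 0.249] pointing down, gripper open.
Joint ranges: [-176.03, 176.03], [-82.01, 121.73], [-58.28, 71.71], [-173.87, 95.51], [-174.79, -0.11], [-173.66, 173.66]. Speed limits (degrees/s): [136.94, 136.94, 172.46, 180, 180, 180].

INTERFACE

Orientations are given as [roll, pitch, yaw] about the fixed x, y, z axes, in that order (R = Rz(yaw) Ry(pitch) Rx(roll)).
In Python, from plant import ctrl gives the robot as it stands.
- The arm moves only by the tool apply_moves, never from a script. Its argument "targets" is a list of rows, each an object with "travel": the shift along the tool's x, y, z in mm, a list of three; "roll": the turn about the tool's z in degrees; "jaw": the finger opening in mm, from 0 to 87.6. In form: [{"travel": [tx, ty, tz], "roll": roll, "jaw": jaw}, ...]. A call has 1 to 10 rows; each row shifts and turns the commanded pose from where the row before left it, along the tool's axes as they then stand; what a row does not reach is not made up. A row lasts 1/10 s, in which the tool goes at most 50 mm and 8.59 degrees, less where a joint would pass 70% of its speed; a pose out of reach is approached as far as the arm can. A call with a gripper value outside its range is refused whole. The fingers move at their own pace and stop on an object; the grip force is fixed at half the most. Time passes only in rows, so rows that do not move let the fingers close. It gives the time, the measured TCP pose, the force, the opening and the grip force at its end, in the units of the state.
- ctrl.get_obs(): the state, without advancing time (a new reading comes with each control period).
- ctrl.snapshot(name): name is "scene" or "top"; returns the picture (480x640x3 uint8, red, green, blue); there is no depth.
- ctrl.calibration(name): a dict with "K" (3x3 intrinsics, pixels), "dist_coeffs" ([k1, k2, p1, p2, k3] as OpenCV has them; the pictures are not rectified), "extrinsics" (4x4, takes a point from camera to world coordinates). Camera axes: x right, y down, z forward; pixel columns grow to the right and rows downward; lengths in m; the calibration is good to about 2 mm. A picture is of the moment at which its call begins. calibration takes no time and is no camera call.
- ctrl.close_job(): hands the job in; it is judged then, once.
The state is a dict: "clock": time; "joint_pos": joint angles; "qvel": joint speeds; "tau": joint torques, N m; "tool_pos": TCP position; "orientation": TCP orientation; "force": force on the tool from outside, world axes, zero at the start; "moment": the same for the moment, N m; "opening": finger opening in m; "gripper_force": force on a finger pad.
Only numpy, scipy, OpenCV 4.12 (cv2) and the standard library are available. Lean on these libraries where they do the work, as an engineer would, in place of code of your own. Each camera call takes 0.05 s, during which the arm holds its last target. There are 200 camera calls.

TASK

Take the pigment canister out of its drying cradle, stand it upright on the beige practice pad and let go of it; then take it again from above, set it into the mixer's collar, feel for the slots, push it down against the spring and give it a quarter turn clockwise until it locks. Leave it locked upright in the collar and let go, without displacing the other things on the table.

Things in the scene. Friction and masses are not known exactly. Their poses are not given: they have to be found in the camera images.
- canister_centre (a point): Pigment canister (loose, about 240 g, 140 mm tall): point on its axis half-way up, 70 mm above its underside; z axis from underside to cap. From the underside up: grey foot, 52 mm across, to 30 mm (bottom edge chamfered 3 mm); blue body, 56 mm across, to 110; black cap to 116; wing to 140. At the start it lies sloping in the cradle.
- canister_wing (a point): Grip wing standing on the canister's cap, black, 12 mm thick (its y), 42 mm long (its x), 24 mm high; this is its middle, on the canister's axis 128 mm above the underside. Same axes as the canister.
- canister_lugs (a point): Point on the canister's axis level with the middle of its two orange lugs (11 mm above the underside). The lugs stand on the foot's +x and -x sides, in line with the wing, each 8 mm wide, 6 mm high, reaching 32.5 mm from the axis.
- mixer_mouth (a point): Centre of the mouth of the mixer's round grey collar (80 mm wide, 28 mm high, fixed on a white housing 150 x 150 x 40 mm), level with its rim, 68 mm above the table; z up, x along the two orange marks on the housing. Flush with the rim is a black bayonet ring, bore 55 mm, with two opposite slots 15 mm wide. The slots' line is within 0.3 rad either way of x; it is not measured: find it by touch.
- mixer_well (a point): Centre of the top of the spring plate when free, 14 mm below the rim. The canister's underside stays 8 mm below the rim while its lugs rest on the ring; when they meet the slots it drops 6 mm further, onto this plate, which carries its weight. Pushed to 23-26 mm below the rim it can be turned clockwise seen from above, a quarter turn from the slots; a stop comes some 10 degrees beyond.
- plate (a joint): Spring plate in the collar: metres pressed down, 0 free, at most 0.012; the spring pushes up with 4.5 N, rising to 10.5 N at the bottom. Let go within about 7 degrees of the full quarter turn, it lifts the lugs 3 mm into locking notches: then this reads 0.006, the canister's underside is 20 mm below the rim and its centre 50 mm above the rim.
- pad: Beige practice-skin pad lying flat on the table (fixed), 160 x 200 x 4 mm, origin at the centre of its underside; its top is 4 mm above the table.
- cradle: Wooden drying cradle (fixed), base 150 x 75 x 6 mm, origin at the centre of its underside, +x away from the robot. The canister lies in it along x, sloping 30 degrees, foot low at the robot's side against a stop board, cap up and away; its centre is at x = 6 mm, 73 mm above the table, lugs one above the other. Two V yokes, 60 mm wide, hold it 22 and 100 mm from its underside; between them its sides are free.
- soap: Bystander: green soap bottle, 68 mm wide, 170 mm tall; origin at the centre of its underside.
- ink1: Bystander: small black ink bottle with a black cap, 28 mm wide, 60 mm tall; origin at the centre of its underside.
- ink2: Bystander: small black ink bottle with a white cap, 28 mm wide, 60 mm tall; origin at the centre of its underside.
- tape: Bystander: roll of white tape lying flat, 64 mm wide, 18 mm high; origin at the centre of its underside.
- phone: Bystander: black phone lying flat, 72 x 148 x 9 mm; origin at the centre of its underside.
- banana: Bystander: yellow practice banana lying down, about 200 mm long, 32 mm thick; origin at the centre of its underside.
- pencase: Bystander: plum-coloured tattoo pen lying flat, 130 x 16 x 14 mm; origin at the centre of its underside.

How it is judged (in metres and radians):
On the way:
1. The canister stands upright on the pad, let go and still (angle between canister_centre's own z axis and vertical below 0.08 rad and height (world z) of canister_centre between 0.07 and 0.08 m and x of canister_centre in the frame of pad between -0.075 and 0.075 m and y of canister_centre in the frame of pad between -0.095 and 0.095 m and contact force between canister and the fingers below 0.1 N and linear speed of canister below 0.03 m/s), for 0.2 s.
At the end, for the whole second after the job is handed in: The canister stands in the mixer's collar, let go and at rest, upright within 4 degrees, its axis within 6 mm of the collar's; its lugs are in the locking notches, so that the spring plate stays pressed (more than 4 mm) and the canister's centre is 50 mm above the rim (48.2 to 52 mm) (horizontal distance between canister_centre and mixer_mouth below 0.006 m and angle between canister_centre's own z axis and vertical below 0.07 rad and z of canister_centre in the frame of mixer_mouth between 0.0482 and 0.052 m and value of joint plate above 0.004 m and linear speed of canister below 0.02 m/s and contact force between canister and the fingers below 0.1 N); the robot touches nothing.
It fails at once if A bystander (soap, ink bottles, tape, phone, banana or tattoo pen) is displaced by more than 3 cm (distance of any of soap, ink1, ink2, tape, phone, banana, pencase from where it was at the start of the episode above 0.03 m).
It also fails if it takes over 72 s, if anything falls off the work surface, if the arm or the gripper's body presses on something with over 40 N, if the wrist force passes 120 N, or if a joint passes its speed limit or range.

## Working session

There is one attempt and no reset: what is moved stays moved. The work goes in short steps, Python scripts to look and compute and a tool call to move; the robot and the scene stay as the last step left them, time stands still between calls to the robot, and variables do not carry over. Pictures are saved under pics/ and viewed, at most 10 in all, crops included, and the job is handed in when it is done.

Besides the shell and the picture viewer there is one more tool, called after "Emit:" as a command line: name --argument value ..., lists and objects as JSON in quotes. apply_moves: Moves the arm, as the interface text tells. Its arguments: {"type":"object","properties":{"targets":{"type":"array","items":{"type":"object","properties":{"travel":{"type":"array","items":{"type":"number"}},"roll":{"type":"number"},"jaw":{"type":"number"}}}}},"required":["targets"]}

```bash
ls; mkdir -p pics; python3 - <<'E'
from plant import ctrl
import cv2
for n in ("scene","top"):
    im=ctrl.snapshot(n); cv2.imwrite(f"pics/{n}0.png",im[:,:,::-1])
    c=ctrl.calibration(n); print(n,c)
print(ctrl.get_obs())
E
```

```text
pics
scene {'K': array([[579.93037072,   0.        , 314.59499781],
       [  0.        , 579.93037072, 241.39830923],
       [  0.        ,   0.        ,   1.        ]]), 'dist_coeffs': array([-0.01384665,  0.        ,  0.        ,  0.        ,  0.        ]), 'extrinsics': array([[ 0.25460796,  0.78645132, -0.5627336 ,  1.04718094],
       [ 0.96694   , -0.21558699,  0.13619578, -0.09441092],
       [-0.01420669, -0.57880615, -0.81534141,  0.79203826],
       [ 0.        ,  0.        ,  0.        ,  1.        ]])}
top {'K': array([[472.07575876,   0.        , 327.92874026],
       [  0.        , 472.07575876, 231.30208704],
       [  0.        ,   0.        ,   1.        ]]), 'dist_coeffs': array([0.02103249, 0.        , 0.        , 0.        , 0.        ]), 'extrinsics': array([[-8.81314596e-03, -9.84355190e-01,  1.75974968e-01,
         4.09948444e-01],
       [-9.99958999e-01,  9.04176878e-03,  4.97385588e-04,
        -2.65137522e-03],
       [-2.08072906e-03, -1.75963369e-01, -9.84394516e-01,
         9.06622028e-01],
       [ 0.00000000e+00,  0.00000000e+00,  0.00000000e+00,
         1.00000000e+00]])}
{'clock': 0.1, 'joint_pos': array([ 8.34264574e+01,  2.05856537e+01,  6.40106431e-01, -1.69842145e-02,
       -7.01356679e+01, -1.65077330e+01]), 'qvel': array([-0.0550419 , -0.10953481,  0.08301442,  0.05411435,  0.0295457 ,
        0.01916626]), 'tau': array([-1.30769084e-03, -5.84164345e+01,  2.93754601e+01,  7.01552063e+00,
        1.02428271e-02, -4.98003226e-05]), 'tool_pos': array([0.2644845 , 0.62059705, 0.24774588]), 'orientation': array([ 1.79917595e+02, -7.76970850e-03, -2.30870525e+01]), 'force': array([-0.6841849 ,  0.83281311,  0.40368638]), 'moment': array([-0.04115942, -0.01861458,  0.01026327]), 'gripper_force': 0.0, 'opening': 0.08749167040649214}
```

View pics/scene0.png

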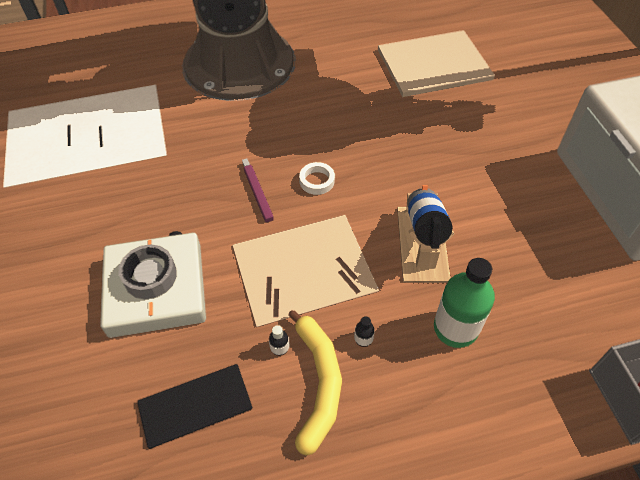

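View pics/top0.png

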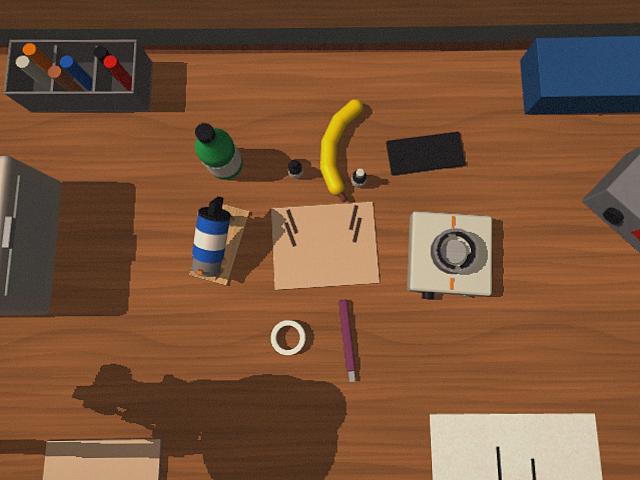

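The two views show:
- **Cradle and canister:** top ≈(215,245), scene ≈(428,220).
- **Pad:** top ≈(325,246).
- **Mixer collar:** top ≈(459,251), scene ≈(148,270).

The soap bottle stands just beyond the cradle. I'll enlarge both views for accurate corners.

```bash
python3 - <<'E'
import cv2,numpy as np
s=cv2.imread("pics/scene0.png");t=cv2.imread("pics/top0.png")
def c(im,x,y,w=100,h=75):
    o=cv2.resize(im[y:y+h,x:x+w],(400,300),interpolation=cv2.INTER_CUBIC)
    for k in range(0,w,10): cv2.line(o,(k*4,0),(k*4,6 if k%50 else 14),(0,0,255),1)
    for k in range(0,h,10): cv2.line(o,(0,k*4),(6,k*4),(0,0,255),1)
    return o
cv2.imwrite("pics/comp.png",np.vstack([np.hstack([c(t,170,195,120,90),c(t,400,205,120,90)]),np.hstack([c(s,370,180,120,90),c(s,90,225,120,90)])]))
E
```

```text
(no output)
```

View pics/comp.png

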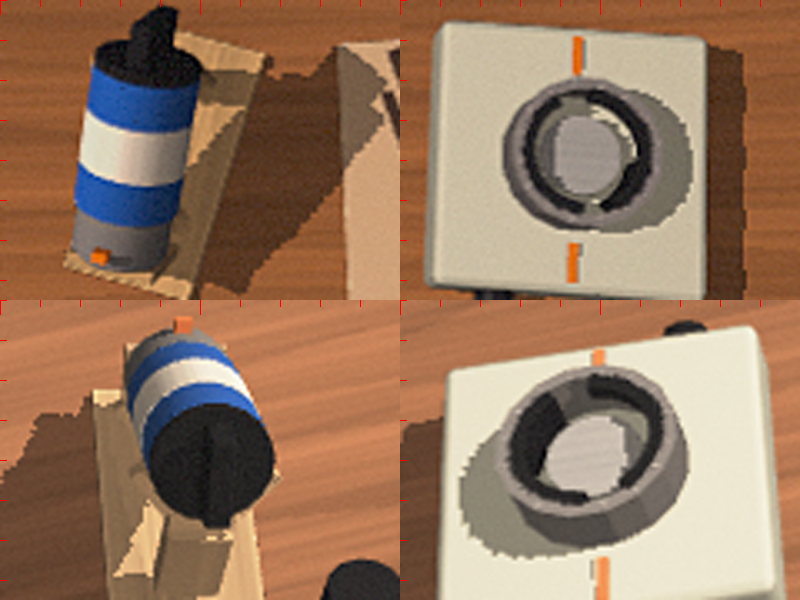

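```bash
cat > h.py <<'E'
import numpy as np,cv2
from plant import ctrl
from scipy.optimize import least_squares
C={n:ctrl.calibration(n) for n in("scene","top")}
def proj(n,P):
    T=np.linalg.inv(C[n]["extrinsics"])
    return cv2.projectPoints(np.float64(P).reshape(-1,1,3),cv2.Rodrigues(T[:3,:3])[0],T[:3,3],C[n]["K"],C[n]["dist_coeffs"])[0].reshape(-1,2)
def unproj(n,uv,z):
    p=cv2.undistortPoints(np.float64(uv).reshape(-1,1,2),C[n]["K"],C[n]["dist_coeffs"]).reshape(-1,2)
    E=C[n]["extrinsics"];d=np.c_[p,np.ones(len(p))]@E[:3,:3].T
    return E[:3,3]+d*((z-E[2,3])/d[:,2:])
def w(q,P):
    P=np.float64(P);c,s=np.cos(q[2]),np.sin(q[2])
    return np.c_[q[0]+c*P[:,0]-s*P[:,1],q[1]+s*P[:,0]+c*P[:,1],P[:,2]]
def fit(obs,q0):  # obs: (cam,u,v,x,y,z)
    def f(q): return np.concatenate([(proj(o[0],w(q,[o[3:]]))[0]-o[1:3]) for o in obs])
    r=least_squares(f,q0,loss="soft_l1");return r.x,f(r.x).reshape(-1,2)
E
python3 - <<'E'
from h import *
np.set_printoptions(precision=4,suppress=True)
k=.3
TC=lambda x,y:(170+x*k,195+y*k); TM=lambda x,y:(400+(x-400)*k,205+y*k)
SC=lambda x,y:(370+x*k,180+(y-300)*k); SM=lambda x,y:(90+(x-400)*k,225+(y-300)*k)
c3,s3=np.cos(np.pi/6),.5
a=lambda s,r=0:(.006+c3*(s-.07)-s3*r,0,.073+s3*(s-.07)+c3*r)
obs=[("top",*TC(267,55),.075,-.0375,.006),("top",*TC(190,298),-.075,-.0375,.006),("top",*TC(65,262),-.075,.0375,.006),
("scene",*SC(95,392),-.075,-.0375,.006),("scene",404,282,.075,-.0375,.006),("scene",450,279,.075,.0375,.006),
("scene",*SC(210,461),*a(.116)),("top",*TC(100,257),*a(.011,.030))]
for n,o,q in(("cradle",obs,[.45,.25,-.2]),
("pad",[("top",272,208,.08,.1,.004),("top",373,202,.08,-.1,.004),("top",379,283,-.08,-.1,.004),("top",275,290,-.08,.1,.004),
("scene",233,244,-.08,-.1,.004),("scene",347,216,-.08,.1,.004),("scene",379,291,.08,.1,.004),("scene",256,325,.08,-.1,.004)],[.45,0,0]),
("mixer",[("top",*TM(441,21),.075,.075,.04),("top",*TM(707,38),.075,-.075,.04),("top",*TM(705,298),-.075,-.075,.04),("top",*TM(427,288),-.075,.075,.04),
("top",*TM(583,152),0,0,.068),("scene",*SM(595,440),0,0,.068),("scene",*SM(446,372),-.075,-.075,.04),("scene",*SM(757,327),-.075,.075,.04)],[.45,-.3,0])):
    x,r=fit(o,q);print(n,x,np.degrees(x[2]));print(r.T)
print("rim",unproj("top",[TM(583,152)],.068),unproj("scene",[SM(595,440)],.068))
p=unproj("top",[TM(570,103),TM(595,205)],.068);print("slots",p,np.degrees(np.arctan2(*(p[0]-p[1])[[1,0]])))
p=unproj("top",[TM(578,55),TM(573,262)],.04);print("marks",p,np.degrees(np.arctan2(*(p[0]-p[1])[[1,0]])))
print("others",unproj("top",[(228,175),(295,172),(360,183),(340,188)],.0))
E
```

```text
cradle [ 0.5515  0.2083 -0.2639] -15.1199838392916
[[-1.5795 -0.724  -1.0265 -2.7734 -1.2159  0.2402  0.1129  0.7683]
 [-1.2601  0.516   1.3791 -1.4709 -1.9766  0.9134  3.1318 -2.9818]]
pad [0.5459 0.0065 0.045 ] 2.5774477743729616
[[-1.5182 -0.7195 -0.8024 -1.8045 -1.2628 -1.7895 -0.4435 -1.1763]
 [-1.2718 -0.6585  0.0113 -1.2886 -0.7453 -1.9139 -0.4804  0.4344]]
mixer [ 0.5245 -0.2281 -0.0802] -4.597371908306383
[[-0.8871 -0.3327 -0.559   0.0083 -0.4826 -2.4788 -1.1481 -0.4961]
 [-1.9224 -1.5124  1.166  -1.875  -0.9725 -0.9672 -2.4819 -3.0812]]
rim [[ 0.5227 -0.2289  0.068 ]] [[ 0.5272 -0.2247  0.068 ]]
slots [[ 0.5494 -0.2234  0.068 ]
 [ 0.4942 -0.2337  0.068 ]] 10.5080621419855
marks [[ 0.5813 -0.2367  0.04  ]
 [ 0.4659 -0.2276  0.04  ]] -4.553068377386178
others [[ 0.6878  0.1958  0.    ]
 [ 0.6928  0.0624  0.    ]
 [ 0.6689 -0.0668  0.    ]
 [ 0.659  -0.0269  0.    ]]
```

```bash
python3 - <<'E'
from h import *
q=[.5515,.2083,-.2639]
ph=np.linspace(0,2*np.pi,61);c3,s3=np.cos(np.pi/6),.5
def ring(s,r): # local canister coords -> cradle
    u=r*np.cos(ph);v=r*np.sin(ph)
    return np.c_[.006+c3*(s-.07)-s3*u,v,.073+s3*(s-.07)+c3*u]
b=np.array([[-.075,-.0375],[.075,-.0375],[.075,.0375],[-.075,.0375],[-.075,-.0375]])
L=[(ring(0,.023),(0,0,255)),(ring(.03,.028),(0,255,255)),(ring(.11,.028),(0,255,255)),(ring(.116,.028),(0,255,0)),(np.c_[b,np.full(5,.006)],(255,0,255))]
wc=[(0.5245,-.2281,-.0802)]
z=5
T=[]
for n,(x,y) in(("top",(180,190)),("scene",(380,180)),("top",(405,205)),("scene",(95,225))):
    im=cv2.imread(f"pics/{n}0.png")[y:y+75,x:x+100]
    im=cv2.resize(im,(400,300),interpolation=cv2.INTER_CUBIC)
    if n=="top" and x==405 or x==95:
        M=[(w(wc[0],np.c_[r*np.cos(ph),r*np.sin(ph),np.full(61,.068)]),c) for r,c in((.04,(0,0,255)),(.0275,(0,255,0)))]
    else: M=[(w(q,P),c) for P,c in L]
    for P,c in M:
        p=((proj(n,P)-[x,y]+.5)*4); cv2.polylines(im,[np.int32(p)],False,c,1)
    T.append(im)
cv2.imwrite("pics/ov.png",np.vstack([np.hstack(T[:2]),np.hstack(T[2:])]))
E
```

```text
(no output)
```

View pics/ov.png

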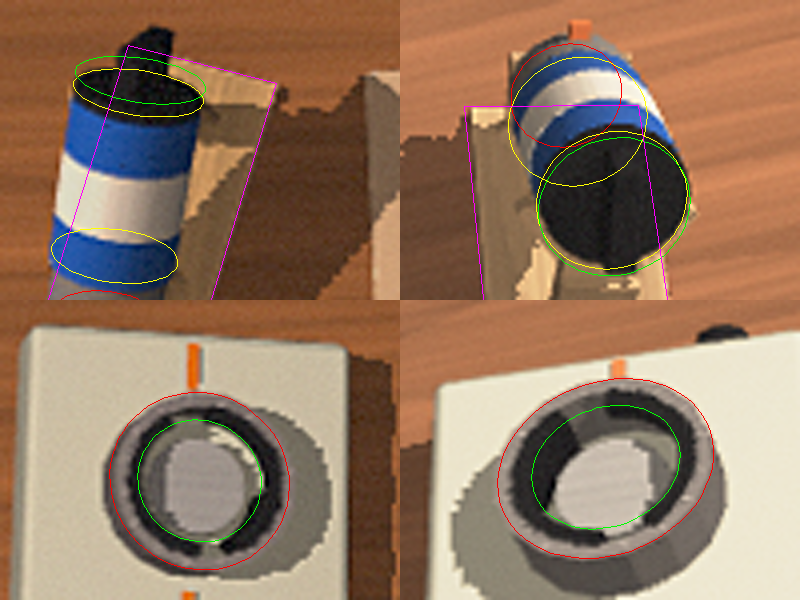

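The model overlay agrees within about 2 mm:

| Item | Position (m) | Yaw |
|---|---|---|
| Cradle | (0.5515, 0.2083) | −15.1° |
| Pad | (0.546, 0.0065) | 2.6° |
| Mixer | (0.5245, −0.228) | −4.6° |

The slots look to be near +10° world yaw. I'll move to above the canister.

Emit:
apply_moves --targets '[{"travel":[0,0,0],"roll":-8,"jaw":87},{"travel":[36.8,29.4,6],"roll":0,"jaw":87},{"travel":[36.8,29.4,6],"roll":0,"jaw":87},{"travel":[36.8,29.4,6],"roll":0,"jaw":87},{"travel":[36.8,29.4,6],"roll":0,"jaw":87},{"travel":[36.8,29.4,6],"roll":0,"jaw":87},{"travel":[36.8,29.4,6],"roll":0,"jaw":87},{"travel":[36.8,29.4,6],"roll":0,"jaw":87},{"travel":[36.8,29.4,6],"roll":0,"jaw":87},{"travel":[36.8,29.4,6],"roll":0,"jaw":87}]'

```text
clock: 1.1
tool_pos: [0.5162, 0.2775, 0.1942]
orientation: [180.0, 0.0, -15.1]
force: [-0.4, 0.5, -0.4]
opening: 0.0868
gripper_force: 0.0
```

Emit:
apply_moves --targets '[{"travel":[36.8,29.4,6],"roll":0,"jaw":87},{"travel":[36.8,29.4,6],"roll":0,"jaw":87},{"travel":[0,0,0],"roll":0,"jaw":87},{"travel":[0,0,0],"roll":0,"jaw":87}]'

```text
clock: 1.5
tool_pos: [0.5716, 0.2019, 0.1818]
orientation: [179.9, 0.1, -15.2]
force: [-0.3, -0.4, -0.6]
opening: 0.0872
gripper_force: 0.0
```

Emit:
apply_moves --targets '[{"travel":[0,0,42],"roll":0,"jaw":87},{"travel":[0,0,30],"roll":0,"jaw":87},{"travel":[0,0,12],"roll":0,"jaw":87},{"travel":[0,0,0],"roll":0,"jaw":87}]'

```text
clock: 1.9
tool_pos: [0.5701, 0.2038, 0.0972]
orientation: [179.9, 0.1, -15.0]
force: [-0.3, 0.3, -0.3]
opening: 0.087
gripper_force: 0.0
```

```bash
cat > shot.py <<'E'
import sys
from h import *
a=sys.argv[2:]; x,y,wd,hh,x2,y2=map(int,a)
s=ctrl.snapshot("scene")[:,:,::-1];t=ctrl.snapshot("top")[:,:,::-1]
cv2.imwrite("pics/"+sys.argv[1],np.hstack([cv2.resize(s[y:y+hh,x:x+wd],(400,400*hh//wd),interpolation=cv2.INTER_CUBIC),cv2.resize(t[y2:y2+hh,x2:x2+wd],(400,400*hh//wd),interpolation=cv2.INTER_CUBIC)]))
E
python3 shot.py g1.png 350 120 160 180 140 140
```

```text
(no output)
```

View pics/g1.png

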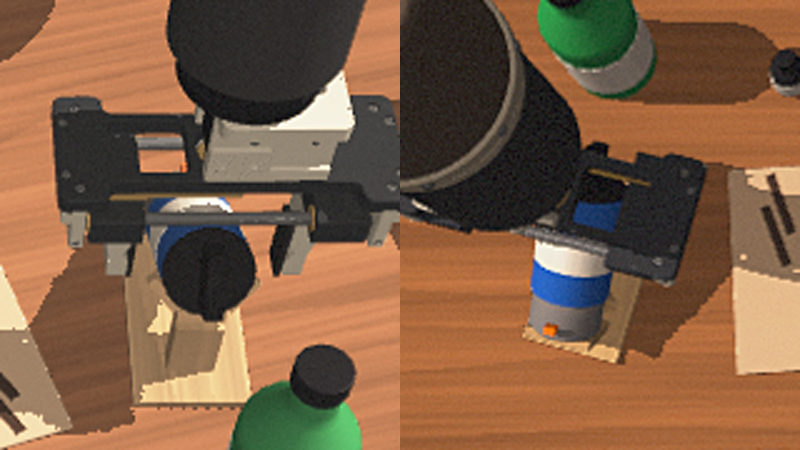

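The fingers straddle the canister evenly, with the canister at about (205,250) in the left tile and roughly equal gaps either side. I'll close.

Emit:
apply_moves --targets '[{"travel":[0,0,0],"roll":0,"jaw":60},{"travel":[0,0,0],"roll":0,"jaw":45},{"travel":[0,0,0],"roll":0,"jaw":45},{"travel":[0,0,0],"roll":0,"jaw":45},{"travel":[0,0,0],"roll":0,"jaw":45},{"travel":[0,0,0],"roll":0,"jaw":45}]'

```text
clock: 2.6
tool_pos: [0.5708, 0.2038, 0.0989]
orientation: [-180.0, 0.0, -15.1]
force: [-4.7, 3.3, 4.1]
opening: 0.0551
gripper_force: 38.7
```

Emit:
apply_moves --targets '[{"travel":[0,0,-15],"roll":0,"jaw":45},{"travel":[0,0,-25],"roll":0,"jaw":45},{"travel":[0,0,-25],"roll":0,"jaw":45},{"travel":[15.3,33.5,0],"roll":0,"jaw":45},{"travel":[15.3,33.5,0],"roll":0,"jaw":45},{"travel":[15.3,33.5,0],"roll":0,"jaw":45},{"travel":[15.3,33.5,0],"roll":0,"jaw":45},{"travel":[15.3,33.5,0],"roll":0,"jaw":45},{"travel":[15.3,33.5,0],"roll":0,"jaw":45},{"travel":[0,0,0],"roll":0,"jaw":45}]'

```text
clock: 3.6
tool_pos: [0.6075, -0.0183, 0.1629]
orientation: [180.0, 0.1, -15.3]
force: [0.3, -0.3, -2.5]
opening: 0.0554
gripper_force: 30.0
```

Emit:
apply_moves --targets '[{"travel":[0,0,30],"roll":0,"jaw":45},{"travel":[0,0,25],"roll":0,"jaw":45},{"travel":[0,0,0],"roll":0,"jaw":45},{"travel":[0,0,0],"roll":0,"jaw":45}]'

```text
clock: 4.0
tool_pos: [0.6076, -0.0145, 0.1085]
orientation: [179.9, 0.1, -15.1]
force: [-0.1, 0.1, -1.4]
opening: 0.0559
gripper_force: 30.0
```

```bash
python3 shot.py g2.png 240 140 200 180 220 140
```

```text
(no output)
```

View pics/g2.png

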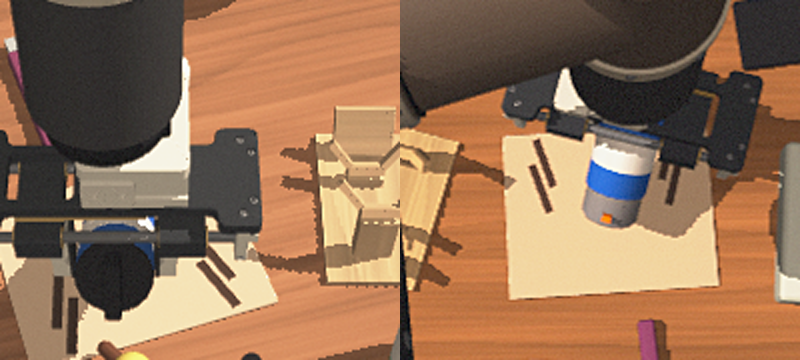

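The canister is held at about its cradle slope above the pad, foot at about (605,210) in the right tile. I'll lower it until the foot touches.

Emit:
apply_moves --targets '[{"travel":[0,0,8],"roll":0,"jaw":45},{"travel":[0,0,8],"roll":0,"jaw":45},{"travel":[0,0,2],"roll":0,"jaw":45},{"travel":[0,0,2],"roll":0,"jaw":45},{"travel":[0,0,0],"roll":0,"jaw":45}]'

```text
clock: 4.6
tool_pos: [0.6077, -0.0147, 0.0886]
orientation: [180.0, 0.0, -15.1]
force: [-0.5, 0.6, -0.6]
opening: 0.0551
gripper_force: 30.0
```

Emit:
apply_moves --targets '[{"travel":[0,0,2],"roll":0,"jaw":45},{"travel":[-6.1,0,-4.3],"roll":0,"jaw":45},{"travel":[-6.5,0,-3.8],"roll":0,"jaw":45},{"travel":[-6.7,0,-3.1],"roll":0,"jaw":45},{"travel":[0,0,0],"roll":0,"jaw":45}]'

```text
clock: 5.1
tool_pos: [0.5881, -0.0092, 0.0983]
orientation: [-180.0, -0.0, -15.1]
force: [0.5, -0.1, -3.2]
opening: 0.0553
gripper_force: 30.0
```

Emit:
apply_moves --targets '[{"travel":[0,0,2],"roll":0,"jaw":45},{"travel":[0,0,0],"roll":0,"jaw":45}]'

```text
clock: 5.3
tool_pos: [0.5889, -0.0095, 0.0954]
orientation: [180.0, 0.0, -15.1]
force: [0.7, -0.3, -2.6]
opening: 0.0554
gripper_force: 30.0
```

Emit:
apply_moves --targets '[{"travel":[0,0,2],"roll":0,"jaw":45},{"travel":[0,0,0],"roll":0,"jaw":45}]'

```text
clock: 5.5
tool_pos: [0.5889, -0.0096, 0.0932]
orientation: [180.0, 0.0, -15.1]
force: [0.2, 0.5, -3.8]
opening: 0.0553
gripper_force: 30.0
```

Emit:
apply_moves --targets '[{"travel":[0,0,2],"roll":0,"jaw":45},{"travel":[0,0,0],"roll":0,"jaw":45}]'

```text
clock: 5.7
tool_pos: [0.5889, -0.0096, 0.0913]
orientation: [180.0, 0.0, -15.1]
force: [-1.1, 0.1, -3.1]
opening: 0.0555
gripper_force: 30.0
```

Emit:
apply_moves --targets '[{"travel":[0,0,3],"roll":0,"jaw":45},{"travel":[0,0,0],"roll":0,"jaw":45}]'

```text
clock: 5.9
tool_pos: [0.5896, -0.0096, 0.0889]
orientation: [-180.0, -0.1, -15.1]
force: [1.3, -0.1, -0.0]
opening: 0.0555
gripper_force: 30.0
```

Emit:
apply_moves --targets '[{"travel":[0,0,2],"roll":0,"jaw":45},{"travel":[0,0,0],"roll":0,"jaw":45}]'

```text
clock: 6.1
tool_pos: [0.5904, -0.0096, 0.0877]
orientation: [-180.0, -0.1, -15.0]
force: [2.4, -2.2, 5.8]
opening: 0.0553
gripper_force: 30.0
```

Emit:
apply_moves --targets '[{"travel":[0,0,2],"roll":0,"jaw":45},{"travel":[0,0,0],"roll":0,"jaw":45}]'

```text
clock: 6.3
tool_pos: [0.5914, -0.0096, 0.0866]
orientation: [-179.9, -0.3, -15.0]
force: [3.1, -3.0, 8.3]
opening: 0.0552
gripper_force: 30.0
```

Emit:
apply_moves --targets '[{"travel":[-5,0,0],"roll":0,"jaw":45}]'

```text
clock: 6.4
tool_pos: [0.5889, -0.0084, 0.0877]
orientation: [-179.9, -0.5, -15.0]
force: [8.5, -3.5, 9.3]
opening: 0.0552
gripper_force: 30.0
```

Emit:
apply_moves --targets '[{"travel":[-5,0,0],"roll":0,"jaw":45}]'

```text
clock: 6.5
tool_pos: [0.584, -0.0065, 0.0877]
orientation: [-179.8, -0.5, -15.0]
force: [8.7, -2.4, 9.6]
opening: 0.0549
gripper_force: 30.0
```

Emit:
apply_moves --targets '[{"travel":[-5,0,0],"roll":0,"jaw":45}]'

```text
clock: 6.6
tool_pos: [0.5791, -0.0051, 0.0878]
orientation: [-179.8, -0.5, -15.0]
force: [8.3, -1.7, 10.0]
opening: 0.0552
gripper_force: 30.0
```

Drag steady at about 0.72 of the load means the foot slips on the pad at this slope. I'll hook the lower lug over the fixed housing's far edge to turn the canister up, clear of the collar.

Emit:
apply_moves --targets '[{"travel":[0,0,-40],"roll":0,"jaw":45},{"travel":[0,0,-45],"roll":-5.2,"jaw":45},{"travel":[0,0,0],"roll":-5.3,"jaw":45},{"travel":[21.1,35.8,0],"roll":0,"jaw":45},{"travel":[21.1,35.8,0],"roll":0,"jaw":45},{"travel":[21.1,35.8,0],"roll":0,"jaw":45},{"travel":[21.1,35.8,0],"roll":0,"jaw":45},{"travel":[21.1,35.8,0],"roll":0,"jaw":45},{"travel":[0,0,0],"roll":0,"jaw":45},{"travel":[0,0,0],"roll":0,"jaw":45}]'

```text
clock: 7.6
tool_pos: [0.6645, -0.1933, 0.168]
orientation: [-180.0, 0.2, -4.7]
force: [0.2, 0.1, -3.7]
opening: 0.0553
gripper_force: 30.0
```

```bash
python3 shot.py g3.png 90 150 200 180 340 110; python3 -c "
from plant import ctrl;o=ctrl.get_obs();print(o['tool_pos'],o['orientation'],o['joint_pos'])"
```

```text
[ 0.6646141  -0.19191965  0.1689244 ] [-1.79968408e+02  1.00119977e-01 -4.58820605e+00] [-3.14494973e-02  2.52104303e+01 -2.83907118e+00 -4.46556389e-02
 -6.20477994e+01  8.54641810e+01]
```

View pics/g3.png

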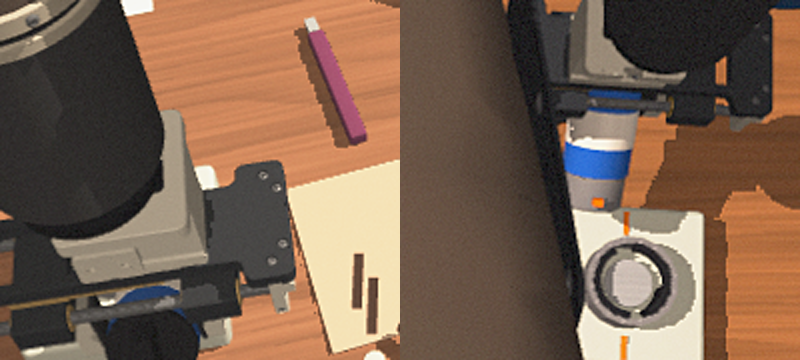

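The foot lug at (598,203) in the right tile sits just off the housing's far edge (y≈210), as planned. I'll back off a little, lower, then drag.

Emit:
apply_moves --targets '[{"travel":[10,0,0],"roll":0,"jaw":45},{"travel":[0,0,30],"roll":0,"jaw":45},{"travel":[0,0,21],"roll":0,"jaw":45},{"travel":[-3,0,0],"roll":0,"jaw":45},{"travel":[0,0,0],"roll":0,"jaw":45}]'

```text
clock: 8.2
tool_pos: [0.6726, -0.1924, 0.1194]
orientation: [180.0, 0.0, -4.5]
force: [1.2, -0.5, -2.4]
opening: 0.0554
gripper_force: 30.0
```

Emit:
apply_moves --targets '[{"travel":[-4,0,0],"roll":0,"jaw":45},{"travel":[0,0,0],"roll":0,"jaw":45}]'

```text
clock: 8.4
tool_pos: [0.6691, -0.1926, 0.1207]
orientation: [180.0, -0.2, -4.5]
force: [1.0, 0.9, -2.4]
opening: 0.0551
gripper_force: 30.0
```

Emit:
apply_moves --targets '[{"travel":[-4,0,0],"roll":0,"jaw":45},{"travel":[0,0,0],"roll":0,"jaw":45}]'

```text
clock: 8.6
tool_pos: [0.6653, -0.1926, 0.1206]
orientation: [180.0, -0.2, -4.6]
force: [2.8, -0.0, 2.2]
opening: 0.0555
gripper_force: 30.0
```

Emit:
apply_moves --targets '[{"travel":[-4,0,0],"roll":0,"jaw":45},{"travel":[0,0,0],"roll":0,"jaw":45}]'

```text
clock: 8.8
tool_pos: [0.6611, -0.1923, 0.1201]
orientation: [180.0, -0.1, -4.6]
force: [4.4, -0.3, 4.7]
opening: 0.0556
gripper_force: 30.0
```

Emit:
apply_moves --targets '[{"travel":[-4,0,0],"roll":0,"jaw":45},{"travel":[0,0,0],"roll":0,"jaw":45}]'

```text
clock: 9.0
tool_pos: [0.6596, -0.1921, 0.1213]
orientation: [180.0, -0.4, -4.5]
force: [7.8, -0.9, 7.5]
opening: 0.0555
gripper_force: 30.0
```

Emit:
apply_moves --targets '[{"travel":[-4,0,0],"roll":0,"jaw":45},{"travel":[0,0,0],"roll":0,"jaw":45}]'

```text
clock: 9.2
tool_pos: [0.6579, -0.1919, 0.1225]
orientation: [179.9, -0.7, -4.5]
force: [12.7, -1.5, 8.3]
opening: 0.0555
gripper_force: 30.0
```

Emit:
apply_moves --targets '[{"travel":[-4,0,0],"roll":0,"jaw":45},{"travel":[0,0,0],"roll":0,"jaw":45}]'

```text
clock: 9.4
tool_pos: [0.6558, -0.1917, 0.1239]
orientation: [179.9, -0.9, -4.5]
force: [15.1, -1.0, 12.3]
opening: 0.0554
gripper_force: 30.0
```

Emit:
apply_moves --targets '[{"travel":[-4,0,0],"roll":0,"jaw":45},{"travel":[0,0,0],"roll":0,"jaw":45}]'

```text
clock: 9.6
tool_pos: [0.6535, -0.1915, 0.1252]
orientation: [179.9, -1.2, -4.4]
force: [16.7, -0.9, 14.3]
opening: 0.0556
gripper_force: 30.0
```

Emit:
apply_moves --targets '[{"travel":[-5,0,-3],"roll":0,"jaw":45},{"travel":[-5,0,-3],"roll":0,"jaw":45}]'

```text
clock: 9.8
tool_pos: [0.6427, -0.1908, 0.1307]
orientation: [179.9, -1.0, -4.4]
force: [14.0, -0.9, 14.7]
opening: 0.0554
gripper_force: 30.0
```

Emit:
apply_moves --targets '[{"travel":[-5,0,-3],"roll":0,"jaw":45},{"travel":[-5,0,-3],"roll":0,"jaw":45}]'

```text
clock: 10.0
tool_pos: [0.6306, -0.1899, 0.1357]
orientation: [179.9, -0.8, -4.5]
force: [10.3, -0.9, 12.7]
opening: 0.0553
gripper_force: 30.0
```

Emit:
apply_moves --targets '[{"travel":[-5,0,-2],"roll":0,"jaw":45},{"travel":[-5,0,-2],"roll":0,"jaw":45}]'

```text
clock: 10.2
tool_pos: [0.6196, -0.1891, 0.1392]
orientation: [179.9, -0.7, -4.5]
force: [8.3, -0.8, 12.8]
opening: 0.0555
gripper_force: 30.0
```

Emit:
apply_moves --targets '[{"travel":[-5,0,-1.5],"roll":0,"jaw":45},{"travel":[-5,0,-1.5],"roll":0,"jaw":45}]'

```text
clock: 10.4
tool_pos: [0.6086, -0.1883, 0.1416]
orientation: [179.9, -0.6, -4.5]
force: [6.7, -1.2, 12.2]
opening: 0.055
gripper_force: 30.0
```

Emit:
apply_moves --targets '[{"travel":[-5,0,-1],"roll":0,"jaw":45},{"travel":[-5,0,-0.5],"roll":0,"jaw":45}]'

```text
clock: 10.6
tool_pos: [0.5981, -0.1875, 0.1429]
orientation: [179.9, -0.5, -4.5]
force: [5.8, 0.9, 14.4]
opening: 0.0554
gripper_force: 30.0
```

```bash
python3 shot.py g4.png 90 150 200 180 340 110
```

```text
(no output)
```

View pics/g4.png

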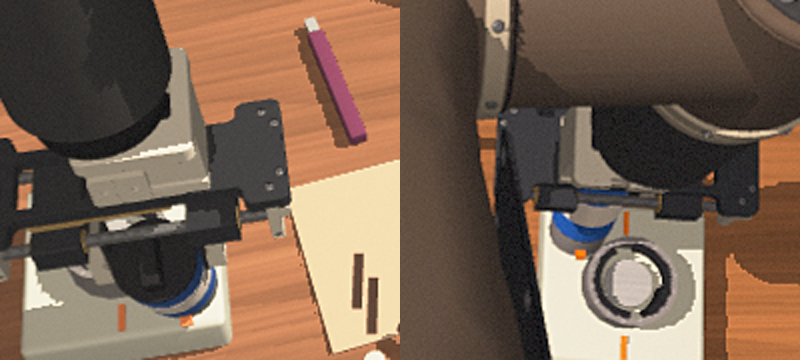

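The canister now stands at roughly 70°, with the lug at (187,322) in the left tile and (580,254) in the right. I'll carry it to the pad and finish there.

Emit:
apply_moves --targets '[{"travel":[0,0,-20],"roll":0,"jaw":45},{"travel":[0,0,-20],"roll":0,"jaw":45},{"travel":[-7,-37.7,0],"roll":0,"jaw":45},{"travel":[-7,-37.7,0],"roll":0,"jaw":45},{"travel":[-7,-37.7,0],"roll":0,"jaw":45},{"travel":[-7,-37.7,0],"roll":0,"jaw":45},{"travel":[-7,-37.7,0],"roll":0,"jaw":45},{"travel":[0,0,30],"roll":0,"jaw":45},{"travel":[0,0,20],"roll":0,"jaw":45},{"travel":[0,0,0],"roll":0,"jaw":45}]'

```text
clock: 11.7
tool_pos: [0.5706, 0.0033, 0.1252]
orientation: [179.8, 0.5, -4.6]
force: [-0.3, -0.9, -3.0]
opening: 0.0551
gripper_force: 30.0
```

Emit:
apply_moves --targets '[{"travel":[0,0,10],"roll":0,"jaw":45},{"travel":[0,0,0],"roll":0,"jaw":45}]'

```text
clock: 11.9
tool_pos: [0.5741, 0.0033, 0.1184]
orientation: [180.0, 0.1, -4.6]
force: [-0.7, -0.2, -2.8]
opening: 0.0551
gripper_force: 30.0
```

Emit:
apply_moves --targets '[{"travel":[0,0,6],"roll":0,"jaw":45},{"travel":[0,0,0],"roll":0,"jaw":45}]'

```text
clock: 12.1
tool_pos: [0.5746, 0.0036, 0.113]
orientation: [-180.0, 0.0, -4.6]
force: [-0.2, -0.2, -2.0]
opening: 0.0555
gripper_force: 30.0
```

Emit:
apply_moves --targets '[{"travel":[0,0,3],"roll":0,"jaw":45},{"travel":[0,0,0],"roll":0,"jaw":45}]'

```text
clock: 12.3
tool_pos: [0.5747, 0.0038, 0.1102]
orientation: [-180.0, 0.0, -4.6]
force: [-0.3, -0.4, -2.7]
opening: 0.0554
gripper_force: 30.0
```

Emit:
apply_moves --targets '[{"travel":[0,0,3],"roll":0,"jaw":45},{"travel":[0,0,0],"roll":0,"jaw":45}]'

```text
clock: 12.5
tool_pos: [0.5754, 0.0039, 0.1077]
orientation: [-180.0, -0.1, -4.6]
force: [0.5, -0.1, 0.5]
opening: 0.0555
gripper_force: 30.0
```

Emit:
apply_moves --targets '[{"travel":[0,0,3],"roll":0,"jaw":45},{"travel":[-4,0,0],"roll":0,"jaw":45},{"travel":[-4,0,0],"roll":0,"jaw":45}]'

```text
clock: 12.8
tool_pos: [0.5707, 0.0048, 0.1074]
orientation: [-179.9, -0.5, -4.5]
force: [4.1, -2.1, 12.0]
opening: 0.0552
gripper_force: 30.0
```

Emit:
apply_moves --targets '[{"travel":[-4,0,0],"roll":0,"jaw":45},{"travel":[-4,0,0],"roll":0,"jaw":45}]'

```text
clock: 13.0
tool_pos: [0.5625, 0.0055, 0.1073]
orientation: [-179.9, -0.5, -4.5]
force: [2.8, -2.4, 10.1]
opening: 0.0553
gripper_force: 30.0
```

Emit:
apply_moves --targets '[{"travel":[-4,0,0.3],"roll":0,"jaw":45},{"travel":[-4,0,0.7],"roll":0,"jaw":45}]'

```text
clock: 13.2
tool_pos: [0.5545, 0.0063, 0.1064]
orientation: [-179.9, -0.5, -4.5]
force: [1.4, -2.0, 13.5]
opening: 0.0553
gripper_force: 30.0
```

Emit:
apply_moves --targets '[{"travel":[-4,0,1],"roll":0,"jaw":45},{"travel":[-3,0,1],"roll":0,"jaw":45},{"travel":[0,0,0],"roll":0,"jaw":45}]'

```text
clock: 13.5
tool_pos: [0.5477, 0.0069, 0.105]
orientation: [-179.9, -0.5, -4.5]
force: [0.4, -1.5, 17.3]
opening: 0.0549
gripper_force: 30.0
```

Emit:
apply_moves --targets '[{"travel":[0,0,-2],"roll":0,"jaw":57},{"travel":[0,0,0],"roll":0,"jaw":60},{"travel":[0,0,0],"roll":0,"jaw":75},{"travel":[0,0,0],"roll":0,"jaw":87},{"travel":[0,0,0],"roll":0,"jaw":87},{"travel":[0,0,-40],"roll":0,"jaw":87},{"travel":[0,0,-40],"roll":0,"jaw":87},{"travel":[0,0,-20],"roll":0,"jaw":87},{"travel":[0,-40,0],"roll":0,"jaw":87},{"travel":[0,-40,0],"roll":0,"jaw":87}]'

```text
clock: 14.5
tool_pos: [0.5506, 0.0864, 0.2043]
orientation: [-179.9, -0.1, -4.7]
force: [0.4, -0.2, -0.4]
opening: 0.087
gripper_force: 0.0
```

Emit:
apply_moves --targets '[{"travel":[0,-40,0],"roll":0,"jaw":87},{"travel":[0,-40,0],"roll":0,"jaw":87}]'

```text
clock: 14.7
tool_pos: [0.5565, 0.1672, 0.2032]
orientation: [180.0, 0.0, -4.6]
force: [1.8, -0.7, 0.3]
opening: 0.0871
gripper_force: 0.0
```

```bash
python3 - <<'E'
from h import *
np.set_printoptions(precision=4,suppress=True)
T=[]
for n,(x,y) in(("scene",(240,150)),("top",(265,150))):
    im=ctrl.snapshot(n)[:,:,::-1].copy(); cv2.imwrite(f"pics/full_{n}.png",im)
    T.append(cv2.resize(im[y:y+150,x:x+100],(400,600),interpolation=cv2.INTER_CUBIC))
cv2.imwrite("pics/g5.png",np.hstack(T))
E
```

```text
(no output)
```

View pics/g5.png

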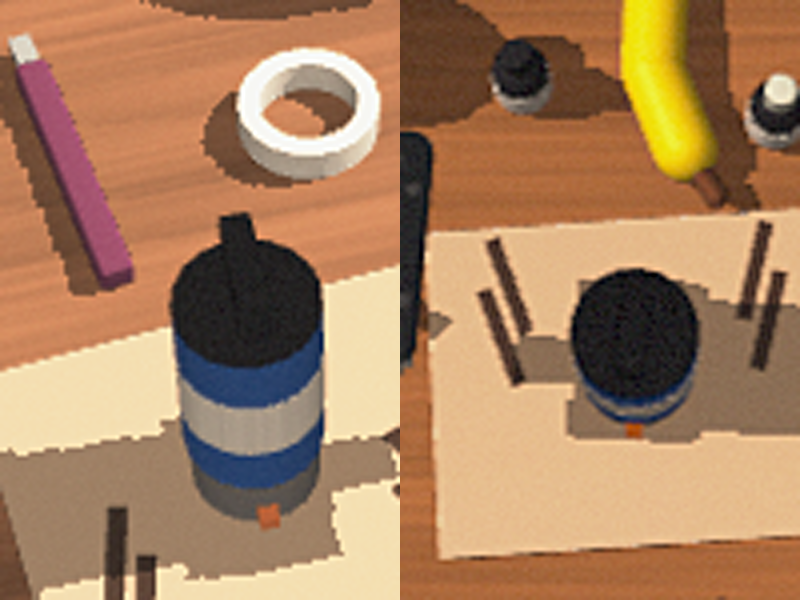

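The canister stands upright on the pad, released. The cap centre is at (247,302) in the scene tile and (635,330) in the top tile; the lugs are at (269,517) and (635,430). I'll compute its pose.

```bash
python3 - <<'E'
from h import *
np.set_printoptions(precision=4,suppress=True)
S=lambda x,y:(240+x/4-.5,150+y/4-.5); T=lambda x,y:(265+(x-400)/4-.5,150+y/4-.5)
obs=[("top",*T(635,330),0,0,.120),("scene",*S(247,302),0,0,.120),("top",*T(635,430),-.0325,0,.015),("scene",*S(269,517),.0325,0,.015),("scene",*S(237,218),-.021,0,.144)]
x,r=fit(obs,[.54,.005,0]);print(x,np.degrees(x[2]));print(r)
print(unproj("top",[T(635,330)],.12),unproj("scene",[S(247,302)],.12),unproj("top",[T(635,430)],.015),unproj("scene",[S(269,517)],.015))
# wing edge direction in scene & top: dark wing on black cap
im=cv2.imread("pics/full_scene.png");c=cv2.resize(im[195:245,275:330],None,fx=8,fy=8)
print(ctrl.get_obs()["clock"],ctrl.get_obs()["tool_pos"])
E
```

```text
[ 0.55    0.0063 -0.0662] -3.7933572063088254
[[-0.3815 -0.3341]
 [-0.1887  0.0455]
 [-0.6972  1.172 ]
 [ 0.2064  2.8705]
 [-0.8242 -0.4319]]
[[0.5494 0.0057 0.12  ]] [[0.55   0.0066 0.12  ]] [[0.5198 0.0071 0.015 ]] [[0.5773 0.0052 0.015 ]]
14.8 [0.5571 0.1697 0.2028]
```

Emit:
apply_moves --targets '[{"travel":[1.3,40.8,0],"roll":0,"jaw":87},{"travel":[1.3,40.8,0],"roll":0,"jaw":87},{"travel":[1.2,40.8,0],"roll":0,"jaw":87},{"travel":[1.2,40.8,0],"roll":0,"jaw":60},{"travel":[0,0,0],"roll":0,"jaw":50},{"travel":[0,0,20],"roll":0,"jaw":50},{"travel":[0,0,0],"roll":0,"jaw":50},{"travel":[0,0,0],"roll":0,"jaw":50}]'

```text
clock: 15.6
tool_pos: [0.5484, 0.0028, 0.1831]
orientation: [180.0, 0.1, -4.6]
force: [-0.1, 0.1, 1.0]
opening: 0.0535
gripper_force: 0.0
```

Emit:
apply_moves --targets '[{"travel":[0.5,-3.8,18],"roll":0,"jaw":50},{"travel":[0,0,14],"roll":0,"jaw":50},{"travel":[0,0,6],"roll":0,"jaw":50},{"travel":[0,0,0],"roll":0,"jaw":50}]'

```text
clock: 16.0
tool_pos: [0.5493, 0.0068, 0.1451]
orientation: [180.0, 0.0, -4.5]
force: [-0.7, 1.0, -0.0]
opening: 0.05
gripper_force: 0.0
```

Emit:
apply_moves --targets '[{"travel":[0,0,0],"roll":0,"jaw":30},{"travel":[0,0,0],"roll":0,"jaw":16},{"travel":[0,0,0],"roll":0,"jaw":5},{"travel":[0,0,0],"roll":0,"jaw":0},{"travel":[0,0,0],"roll":0,"jaw":0},{"travel":[0,0,0],"roll":0,"jaw":0},{"travel":[0,0,0],"roll":0,"jaw":0}]'

```text
clock: 16.7
tool_pos: [0.5495, 0.0065, 0.1454]
orientation: [-180.0, -0.0, -4.6]
force: [-0.4, -0.9, 1.7]
opening: 0.0118
gripper_force: 30.0
```

Emit:
apply_moves --targets '[{"travel":[0,0,-30],"roll":0,"jaw":0},{"travel":[0,0,-45],"roll":0,"jaw":0},{"travel":[0,0,-21],"roll":0,"jaw":0},{"travel":[0,0,0],"roll":0,"jaw":0}]'

```text
clock: 17.1
tool_pos: [0.551, 0.0068, 0.2445]
orientation: [-179.9, -0.3, -4.6]
force: [-1.0, 0.9, -3.1]
opening: 0.0115
gripper_force: 30.0
```

```bash
python3 - <<'E'
from h import *
ph=np.linspace(0,2*np.pi,180,endpoint=False)
G={n:cv2.GaussianBlur(cv2.cvtColor(cv2.imread(f"pics/{n}0.png"),cv2.COLOR_BGR2GRAY).astype(np.float32),(0,0),.8) for n in C}
def samp(n,x,y,r):
    p=proj(n,np.c_[x+r*np.cos(ph),y+r*np.sin(ph),np.full(180,.068)]).astype(np.float32)
    return cv2.remap(G[n],p[:,:1],p[:,1:],cv2.INTER_LINEAR).ravel()
def best(ns,r0s,x0=.5245,y0=-.228):
    B=[]
    for dx in np.arange(-8,8.1,.5):
        for dy in np.arange(-8,8.1,.5):
            sc=0
            for n in ns:
                for r in r0s:
                    d=samp(n,x0+dx/1e3,y0+dy/1e3,r+.0015)-samp(n,x0+dx/1e3,y0+dy/1e3,r-.0015)
                    sc+=np.median(d) if r==.04 else np.mean(d)
            B.append((sc,x0+dx/1e3,y0+dy/1e3))
    return max(B)
# ring outer radius guess: scan brightness profile
for n in C: print(n,[(r,int(np.median(samp(n,.5245,-.228,r/1e3)))) for r in range(24,44,1)])
for r in (.033,.034,.035,.036,.04):
    print(r,best(["top"],[r]),best(["scene"],[r]),best(["top","scene"],[r]))
E
```

```text
scene [(24, 83), (25, 83), (26, 79), (27, 68), (28, 55), (29, 46), (30, 43), (31, 44), (32, 50), (33, 64), (34, 87), (35, 112), (36, 133), (37, 145), (38, 146), (39, 149), (40, 148), (41, 145), (42, 142), (43, 147)]
top [(24, 104), (25, 95), (26, 82), (27, 66), (28, 49), (29, 37), (30, 36), (31, 38), (32, 48), (33, 62), (34, 81), (35, 99), (36, 110), (37, 108), (38, 106), (39, 109), (40, 115), (41, 116), (42, 115), (43, 114)]
0.033 (np.float32(38.068115), np.float64(0.524), np.float64(-0.23)) (np.float32(44.177288), np.float64(0.5249999999999999), np.float64(-0.2285)) (np.float32(80.61394), np.float64(0.5245), np.float64(-0.2295))
0.034 (np.float32(48.81182), np.float64(0.524), np.float64(-0.2305)) (np.float32(59.360157), np.float64(0.5245), np.float64(-0.229)) (np.float32(103.354706), np.float64(0.524), np.float64(-0.2295))
0.035 (np.float32(48.576736), np.float64(0.524), np.float64(-0.2305)) (np.float32(61.36296), np.float64(0.524), np.float64(-0.229)) (np.float32(104.67846), np.float64(0.524), np.float64(-0.2295))
0.036 (np.float32(38.22912), np.float64(0.5249999999999999), np.float64(-0.231)) (np.float32(50.692524), np.float64(0.523), np.float64(-0.229)) (np.float32(84.10832), np.float64(0.5235), np.float64(-0.23))
0.04 (np.float32(52.20844), np.float64(0.5205), np.float64(-0.2245)) (np.float32(35.17607), np.float64(0.5299999999999999), np.float64(-0.2255)) (np.float32(74.54583), np.float64(0.522), np.float64(-0.225))
```

```bash
python3 - <<'E'
from h import *
ph=np.radians(np.arange(-40,40,4));
for n in C:
    g=cv2.cvtColor(cv2.imread(f"pics/{n}0.png"),cv2.COLOR_BGR2GRAY).astype(np.float32)
    for off in (0,np.pi):
        p=proj(n,np.c_[.524+.0305*np.cos(ph+off),-.2295+.0305*np.sin(ph+off),np.full(len(ph),.068)]).astype(np.float32)
        print(n,off>0,dict(zip(range(-40,40,4),cv2.remap(g,p[:,:1],p[:,1:],1).ravel().astype(int))))
E
```

```text
scene False {-40: np.int64(42), -36: np.int64(39), -32: np.int64(38), -28: np.int64(39), -24: np.int64(36), -20: np.int64(39), -16: np.int64(38), -12: np.int64(35), -8: np.int64(33), -4: np.int64(82), 0: np.int64(180), 4: np.int64(179), 8: np.int64(195), 12: np.int64(184), 16: np.int64(162), 20: np.int64(176), 24: np.int64(97), 28: np.int64(40), 32: np.int64(42), 36: np.int64(42)}
scene True {-40: np.int64(42), -36: np.int64(42), -32: np.int64(41), -28: np.int64(43), -24: np.int64(42), -20: np.int64(43), -16: np.int64(43), -12: np.int64(40), -8: np.int64(53), -4: np.int64(74), 0: np.int64(75), 4: np.int64(74), 8: np.int64(80), 12: np.int64(92), 16: np.int64(93), 20: np.int64(91), 24: np.int64(75), 28: np.int64(36), 32: np.int64(39), 36: np.int64(38)}
top False {-40: np.int64(29), -36: np.int64(29), -32: np.int64(26), -28: np.int64(31), -24: np.int64(29), -20: np.int64(33), -16: np.int64(36), -12: np.int64(34), -8: np.int64(23), -4: np.int64(34), 0: np.int64(49), 4: np.int64(55), 8: np.int64(56), 12: np.int64(71), 16: np.int64(91), 20: np.int64(95), 24: np.int64(57), 28: np.int64(26), 32: np.int64(25), 36: np.int64(28)}
top True {-40: np.int64(36), -36: np.int64(28), -32: np.int64(33), -28: np.int64(30), -24: np.int64(34), -20: np.int64(30), -16: np.int64(32), -12: np.int64(26), -8: np.int64(31), -4: np.int64(75), 0: np.int64(117), 4: np.int64(111), 8: np.int64(105), 12: np.int64(48), 16: np.int64(18), 20: np.int64(20), 24: np.int64(24), 28: np.int64(28), 32: np.int64(35), 36: np.int64(36)}
```

Emit:
apply_moves --targets '[{"travel":[0,0,0],"roll":-8,"jaw":0},{"travel":[0,0,0],"roll":-8,"jaw":0},{"travel":[0,0,0],"roll":0,"jaw":0}]'

```text
clock: 17.4
tool_pos: [0.5485, 0.0064, 0.2396]
orientation: [-180.0, 0.1, 11.5]
force: [-0.0, -0.3, -2.5]
opening: 0.012
gripper_force: 30.0
```

Emit:
apply_moves --targets '[{"travel":[-14.2,45.2,0],"roll":0,"jaw":0},{"travel":[-14.2,45.2,0],"roll":0,"jaw":0},{"travel":[-14.2,45.2,0],"roll":0,"jaw":0},{"travel":[-14.2,45.2,0],"roll":0,"jaw":0},{"travel":[-14.1,45,0],"roll":0,"jaw":0},{"travel":[0,0,10],"roll":0,"jaw":0},{"travel":[0,0,10],"roll":0,"jaw":0},{"travel":[0,0,0],"roll":0,"jaw":0},{"travel":[0,0,0],"roll":0,"jaw":0}]'

```text
clock: 18.3
tool_pos: [0.5246, -0.2279, 0.2207]
orientation: [-180.0, 0.1, 11.4]
force: [0.9, -0.4, -1.9]
opening: 0.012
gripper_force: 30.0
```

Emit:
apply_moves --targets '[{"travel":[-0.8,1,5],"roll":0,"jaw":0},{"travel":[0,0,5],"roll":0,"jaw":0},{"travel":[0,0,0],"roll":0,"jaw":0}]'

```text
clock: 18.6
tool_pos: [0.5238, -0.2294, 0.2105]
orientation: [-180.0, 0.0, 11.4]
force: [-0.5, 0.2, -3.4]
opening: 0.0117
gripper_force: 30.0
```

Emit:
apply_moves --targets '[{"travel":[0,0,3],"roll":0,"jaw":0},{"travel":[0,0,0],"roll":0,"jaw":0}]'

```text
clock: 18.8
tool_pos: [0.524, -0.2298, 0.208]
orientation: [-180.0, 0.0, 11.4]
force: [-0.9, -0.1, -2.9]
opening: 0.0119
gripper_force: 30.0
```

Emit:
apply_moves --targets '[{"travel":[0,0,2],"roll":0,"jaw":0},{"travel":[0,0,0],"roll":0,"jaw":0}]'

```text
clock: 19.0
tool_pos: [0.524, -0.23, 0.2061]
orientation: [-180.0, 0.0, 11.4]
force: [0.3, -0.3, -2.3]
opening: 0.0118
gripper_force: 30.0
```

Emit:
apply_moves --targets '[{"travel":[0,0,2],"roll":0,"jaw":0},{"travel":[0,0,0],"roll":0,"jaw":0}]'

```text
clock: 19.2
tool_pos: [0.5241, -0.23, 0.2041]
orientation: [-180.0, -0.0, 11.4]
force: [0.7, 0.0, -2.1]
opening: 0.0117
gripper_force: 30.0
```

Emit:
apply_moves --targets '[{"travel":[0,0,2],"roll":0,"jaw":0},{"travel":[0,0,0],"roll":0,"jaw":0}]'

```text
clock: 19.4
tool_pos: [0.5241, -0.23, 0.202]
orientation: [-180.0, 0.0, 11.4]
force: [0.8, -0.4, -2.7]
opening: 0.0117
gripper_force: 30.0
```

Emit:
apply_moves --targets '[{"travel":[0,0,2],"roll":0,"jaw":0},{"travel":[0,0,0],"roll":0,"jaw":0}]'

```text
clock: 19.6
tool_pos: [0.5241, -0.23, 0.2]
orientation: [-180.0, 0.0, 11.4]
force: [0.6, 0.1, -2.2]
opening: 0.0117
gripper_force: 30.0
```

Emit:
apply_moves --targets '[{"travel":[0,0,2],"roll":0,"jaw":0},{"travel":[0,0,0],"roll":0,"jaw":0}]'

```text
clock: 19.8
tool_pos: [0.5241, -0.23, 0.198]
orientation: [-180.0, 0.0, 11.4]
force: [0.2, -0.7, -3.0]
opening: 0.0118
gripper_force: 30.0
```

Emit:
apply_moves --targets '[{"travel":[0,0,3],"roll":0,"jaw":0},{"travel":[0,0,0],"roll":0,"jaw":0}]'

```text
clock: 20.0
tool_pos: [0.5244, -0.2302, 0.1954]
orientation: [180.0, -0.0, 11.4]
force: [-0.2, 0.3, 2.5]
opening: 0.0115
gripper_force: 30.0
```

Emit:
apply_moves --targets '[{"travel":[0,0,3],"roll":0,"jaw":0},{"travel":[0,0,0],"roll":0,"jaw":0}]'

```text
clock: 20.2
tool_pos: [0.5243, -0.2302, 0.1925]
orientation: [180.0, -0.0, 11.4]
force: [0.5, -0.6, 3.3]
opening: 0.012
gripper_force: 30.0
```

It is in the slots and on the plate. I'll press to about 24.5 mm below the rim.

Emit:
apply_moves --targets '[{"travel":[0,0,4],"roll":0,"jaw":0},{"travel":[0,0,3.7],"roll":0,"jaw":0},{"travel":[0,0,0],"roll":0,"jaw":0},{"travel":[0,0,0],"roll":0,"jaw":0}]'

```text
clock: 20.6
tool_pos: [0.5245, -0.2302, 0.185]
orientation: [180.0, -0.0, 11.4]
force: [-0.7, 0.5, 6.2]
opening: 0.0115
gripper_force: 30.0
```

Emit:
apply_moves --targets '[{"travel":[0,0,0],"roll":5,"jaw":0},{"travel":[0,0,0],"roll":5,"jaw":0},{"travel":[0,0,0],"roll":5,"jaw":0},{"travel":[0,0,0],"roll":0,"jaw":0}]'

```text
clock: 21.0
tool_pos: [0.5246, -0.2303, 0.1852]
orientation: [180.0, -0.1, -3.7]
force: [-0.5, 0.1, 6.0]
opening: 0.0119
gripper_force: 30.0
```

```bash
python3 -c "
from plant import ctrl;o=ctrl.get_obs();print(o['tool_pos'],o['orientation'],o['joint_pos'],o['moment'],o['force'])"
```

```text
[ 0.52464391 -0.23027954  0.18524864] [ 1.79965931e+02 -8.62583288e-02 -3.73144582e+00] [-4.11820004e+00  1.38176172e+01 -1.76219479e+01  3.92845687e-02
 -5.84739546e+01  9.03662125e+01] [ 0.12109317  0.17991043 -0.01729858] [-0.49815848  0.05712453  6.00633072]
```

Emit:
apply_moves --targets '[{"travel":[0,0,0],"roll":7,"jaw":0},{"travel":[0,0,0],"roll":7,"jaw":0},{"travel":[0,0,0],"roll":7,"jaw":0},{"travel":[0,0,0],"roll":7,"jaw":0},{"travel":[0,0,0],"roll":7,"jaw":0},{"travel":[0,0,0],"roll":7,"jaw":0},{"travel":[0,0,0],"roll":7,"jaw":0},{"travel":[0,0,0],"roll":7,"jaw":0},{"travel":[0,0,0],"roll":7,"jaw":0},{"travel":[0,0,0],"roll":7,"jaw":0}]'

```text
clock: 22.0
tool_pos: [0.5247, -0.2303, 0.1853]
orientation: [-179.9, -0.1, -73.8]
force: [-1.3, -0.0, 7.4]
opening: 0.0115
gripper_force: 30.0
```

```bash
cat > st.py <<'E'
from plant import ctrl
o=ctrl.get_obs();print(o['tool_pos'].round(4),o['orientation'].round(2),o['moment'].round(3),o['force'].round(1),o['opening'],o['clock'])
E
python3 st.py
```

```text
[ 0.5247 -0.2303  0.1853] [-1.7993e+02 -7.0000e-02 -7.3830e+01] [0.097 0.058 0.09 ] [-1.3 -0.   7.4] 0.01150163393477034 22.0
```

Emit:
apply_moves --targets '[{"travel":[0,0,0],"roll":4,"jaw":0},{"travel":[0,0,0],"roll":4,"jaw":0},{"travel":[0,0,0],"roll":4,"jaw":0},{"travel":[0,0,0],"roll":0,"jaw":0}]'

```text
clock: 22.4
tool_pos: [0.5247, -0.2303, 0.1853]
orientation: [-179.9, -0.1, -85.7]
force: [-0.9, -0.5, 6.6]
opening: 0.0119
gripper_force: 30.0
```

```bash
python3 st.py
```

```text
[ 0.5247 -0.2303  0.1853] [-1.7991e+02 -5.0000e-02 -8.5690e+01] [ 0.088  0.067 -0.029] [-0.9 -0.5  6.6] 0.011909894954166073 22.4
```

Emit:
apply_moves --targets '[{"travel":[0,0,0],"roll":3,"jaw":0},{"travel":[0,0,0],"roll":0,"jaw":0}]'

```text
clock: 22.6
tool_pos: [0.5248, -0.2303, 0.1853]
orientation: [-179.9, -0.1, -88.6]
force: [0.2, -0.7, 7.2]
opening: 0.0116
gripper_force: 30.0
```

```bash
python3 st.py
```

```text
[ 0.5248 -0.2303  0.1853] [-1.799e+02 -5.000e-02 -8.865e+01] [0.059 0.089 0.028] [ 0.2 -0.7  7.2] 0.011628132491202502 22.6
```

Emit:
apply_moves --targets '[{"travel":[0,0,0],"roll":3,"jaw":0},{"travel":[0,0,0],"roll":0,"jaw":0}]'

```text
clock: 22.8
tool_pos: [0.5248, -0.2304, 0.1853]
orientation: [-179.9, -0.0, -91.6]
force: [-0.3, 0.3, 8.4]
opening: 0.0115
gripper_force: 30.0
```

```bash
python3 st.py
```

```text
[ 0.5248 -0.2304  0.1853] [-1.799e+02 -5.000e-02 -9.165e+01] [0.112 0.007 0.071] [-0.3  0.3  8.4] 0.01147387670683415 22.8
```

Emit:
apply_moves --targets '[{"travel":[0,0,0],"roll":2,"jaw":0},{"travel":[0,0,0],"roll":0,"jaw":0}]'

```text
clock: 23.0
tool_pos: [0.5249, -0.2304, 0.1853]
orientation: [-179.9, -0.1, -93.6]
force: [0.6, -0.1, 6.1]
opening: 0.0116
gripper_force: 30.1
```

```bash
python3 st.py
```

```text
[ 0.5249 -0.2304  0.1853] [-1.7989e+02 -5.0000e-02 -9.3580e+01] [-0.002 -0.184  0.408] [ 0.6 -0.1  6.1] 0.011622353564417553 23.0
```

Emit:
apply_moves --targets '[{"travel":[0,0,0],"roll":2,"jaw":0},{"travel":[0,0,0],"roll":0,"jaw":0}]'

```text
clock: 23.2
tool_pos: [0.5249, -0.2304, 0.1853]
orientation: [-179.9, -0.1, -95.5]
force: [0.4, -1.1, 6.1]
opening: 0.0119
gripper_force: 31.0
```

```bash
python3 st.py
```

```text
[ 0.5249 -0.2304  0.1853] [-1.7989e+02 -6.0000e-02 -9.5550e+01] [ 0.001 -0.191  0.691] [ 0.4 -1.1  6.1] 0.01185119970485006 23.2
```

Emit:
apply_moves --targets '[{"travel":[0,0,0],"roll":2,"jaw":0},{"travel":[0,0,0],"roll":0,"jaw":0}]'

```text
clock: 23.4
tool_pos: [0.5249, -0.2303, 0.1853]
orientation: [-179.9, -0.0, -97.5]
force: [0.3, 0.8, 6.9]
opening: 0.0127
gripper_force: 31.9
```

```bash
python3 st.py
```

```text
[ 0.5249 -0.2303  0.1853] [-1.7989e+02 -5.0000e-02 -9.7540e+01] [ 0.167 -0.091  0.782] [0.3 0.8 6.9] 0.012668796018289307 23.4
```

The stop comes at about −92.5°, so the full quarter turn is about −82.5°. I'll back off to that and let the spring raise it.

Emit:
apply_moves --targets '[{"travel":[0,0,0],"roll":-5,"jaw":0},{"travel":[0,0,0],"roll":-5,"jaw":0},{"travel":[0,0,0],"roll":-5,"jaw":0},{"travel":[0,0,0],"roll":0,"jaw":0},{"travel":[0,0,0],"roll":0,"jaw":0}]'

```text
clock: 23.9
tool_pos: [0.5249, -0.2303, 0.1853]
orientation: [-179.9, -0.1, -82.5]
force: [0.1, -0.3, 6.4]
opening: 0.0117
gripper_force: 29.9
```

```bash
python3 st.py
```

```text
[ 0.5249 -0.2303  0.1853] [-1.7989e+02 -6.0000e-02 -8.2540e+01] [ 0.115 -0.171  0.071] [ 0.1 -0.3  6.4] 0.011656573762888455 23.9
```

Emit:
apply_moves --targets '[{"travel":[0,0,-2],"roll":0,"jaw":0},{"travel":[0,0,-2],"roll":0,"jaw":0},{"travel":[0,0,0],"roll":0,"jaw":0}]'

```text
clock: 24.2
tool_pos: [0.5249, -0.2303, 0.1893]
orientation: [-179.9, -0.1, -82.6]
force: [1.6, -0.8, 5.0]
opening: 0.012
gripper_force: 29.9
```

Emit:
apply_moves --targets '[{"travel":[0,0,-2],"roll":0,"jaw":0},{"travel":[0,0,0],"roll":0,"jaw":0}]'

```text
clock: 24.4
tool_pos: [0.5244, -0.2301, 0.1897]
orientation: [-180.0, 0.0, -82.6]
force: [4.0, -2.5, -5.5]
opening: 0.0121
gripper_force: 29.9
```

```bash
python3 st.py
```

```text
[ 0.5244 -0.2301  0.1897] [-179.98    0.    -82.59] [-1.064 -1.646  0.054] [ 4.  -2.5 -5.5] 0.012070486846188189 24.4
```

Pulling up is resisted at exactly 20 mm below the rim, so it is locked. I'll relax, open and retreat.

Emit:
apply_moves --targets '[{"travel":[0,0,2],"roll":0,"jaw":0},{"travel":[0,0,0],"roll":0,"jaw":14},{"travel":[0,0,0],"roll":0,"jaw":25},{"travel":[0,0,0],"roll":0,"jaw":40},{"travel":[0,0,0],"roll":0,"jaw":40},{"travel":[0,0,-20],"roll":0,"jaw":40},{"travel":[0,0,-40],"roll":0,"jaw":40},{"travel":[0,0,-30],"roll":0,"jaw":40},{"travel":[-45,0,0],"roll":0,"jaw":40},{"travel":[-45,0,0],"roll":0,"jaw":40}]'

```text
clock: 25.4
tool_pos: [0.5123, -0.1405, 0.2792]
orientation: [-179.9, 0.0, -82.8]
force: [0.8, 0.4, -1.4]
opening: 0.0401
gripper_force: 0.0
```

Emit:
apply_moves --targets '[{"travel":[-45,0,0],"roll":0,"jaw":40},{"travel":[-45,0,0],"roll":0,"jaw":40},{"travel":[-45,0,0],"roll":0,"jaw":40},{"travel":[0,0,0],"roll":0,"jaw":40},{"travel":[0,0,0],"roll":0,"jaw":40}]'

```text
clock: 25.9
tool_pos: [0.4947, -0.0058, 0.2787]
orientation: [-180.0, 0.0, -82.4]
force: [0.3, -0.2, -0.5]
opening: 0.0402
gripper_force: 0.0
```

```bash
python3 st.py; python3 shot.py g6.png 60 100 200 250 340 120
```

```text
[ 0.4947 -0.0058  0.2787] [-1.800e+02  1.000e-02 -8.241e+01] [-0.003 -0.032 -0.049] [ 0.3 -0.2 -0.5] 0.04019829168323495 25.9
```

View pics/g6.png

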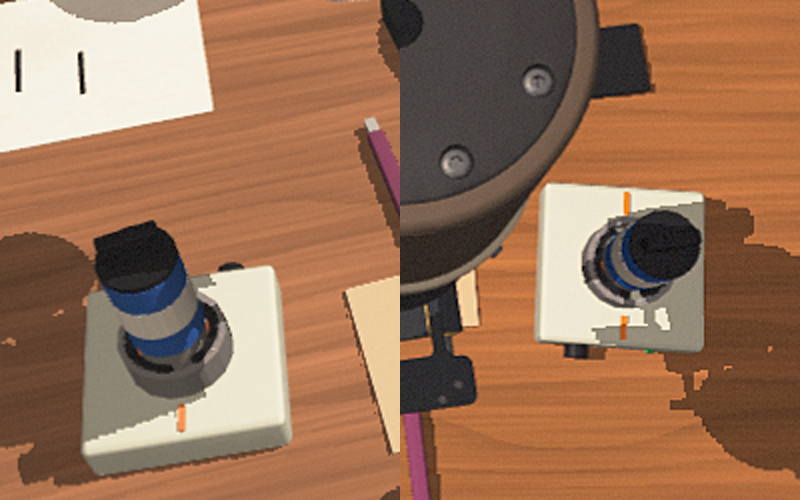

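```bash
python3 - <<'E'
from h import *
for z in(.164,.188): print(z,[proj(n,[[.5245,-.2297,z]]).round(1) for n in("scene","top")])
for n,uv in(("scene",(129,229)),("top",(473,242.5))): print(n,unproj(n,[uv],.164).round(4))
E
```

```text
0.164 [array([[127.2, 227.9]]), array([[471.2, 241.3]])]
0.188 [array([[122.2, 217.1]]), array([[475.9, 238.9]])]
scene [[ 0.5271 -0.2274  0.164 ]]
top [[ 0.5225 -0.2324  0.164 ]]
```

The cap centre projects at the expected place, within 1–2 px in both views, so the canister is upright and at the locked height. I'll hand it in.

```bash
python3 -c "
from plant import ctrl;print(ctrl.close_job())"
```

```text
the job is handed in; nothing more can be done
None
```

The canister was stood upright and released on the pad, then locked upright in the mixer's collar and let go; I handed the job in at about 26 s without getting a verdict back, and the bystanders in view looked unmoved, though I didn't check every one at the end.

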